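# Clamp a carved block in the printing jig

### The job

Push the carved wooden block along its bed until it is fully home against the end stop, its edge under the raised blue clamp plate, and only then screw the brass wing nut clockwise, as seen from above, until it comes to its stop and the plate is down on the block. The nut stands between two steel guide posts, so work it round in short arcs, opening the gripper only as far as there is room, and do not bang into the posts. Leave the ink dish, the baren and the brush where they are, and let go of everything at the end.

Things in the scene. Friction and masses are not known exactly. Their poses are not given: they have to be found in the camera images.
- jig: Fixed printing jig: plywood board 330 x 360 x 18 mm. Origin at bench level (18 mm below the board's upper face), under the middle of the end stop's face. x: the way the block is pushed; z up. Board: x -240 to 90, y +-180 mm. Dark end stop: x 0 to 12 mm, 150 mm wide, 14 mm high above the board. Two dark side rails 10 mm high, inner faces at y +-44 mm, outer +-56, from x -185 mm to 0.
- block: Loose carved wooden block, 0.1 kg, 90 (x) x 80 (y) x 18 (z) mm, its top inked green save a bare margin on the +x side. Origin: centre of its underside; x as the jig's x. It lies on the board between the rails with 4 mm play at each side. Fully home, its +x face touches the end stop (origin at jig x = -45 mm); it starts 40 to 70 mm short of that.
- block_near_edge (a point): Middle of the block's -x face (the one to push), at half its height (9 mm above the board).
- guide_posts: Two fixed upright steel posts, 12 mm diameter, upper ends 86 mm above the bench, at jig x = 30 mm, y = +38 and -38 mm, either side of the wing nut: 32 mm are free from the nut's axis to each post. Origin and axes are those of the jig.
- plate_toe (a point): Middle of the lower edge of the blue clamp plate's toe (jig x = -16 mm), which overhangs the end stop. The plate (70 x 104 x 8 mm, jig x -16 to 54 mm) goes up and down with the wing nut: underside 41 mm above the bench with the nut at 0, 36 mm (just on the block) with the nut at 3.6 rad. At the start it leaves at least 3 mm over the block.
- nut_grip (a point): Grasp point on the brass wing nut's vertical axis (jig x 30, y 0 mm), 28 mm above the plate's upper face: 77 mm above the bench with the nut at 0, sinking 1.39 mm per rad. x lies along the wings, z up. The wings make a blade 54 mm long (x), 10 mm thick (y), 8 to 38 mm above the plate; hub 14 mm wide below. Close the fingers along y, tips at most 19 mm below this point.
- wing_nut (a joint): Turn of the wing nut, rad, growing clockwise seen from above (tightening). 0: backed off, wings along the jig's x axis. At 3.6 it meets a firm stop, with the plate down. It starts between 0 and 1.2; turning takes about 0.1 N m, and it stays where it is left.
- ink_dish: Round white ceramic dish of orange ink, 84 mm across, 30 mm high, loose on the board, at one side (jig +y). Origin: centre of its underside. Leave alone.
- baren: Round wooden rubbing pad with a black grip bar, 90 mm across, 20 mm high, loose on the board, at jig -y. Origin: centre of its underside. Leave alone.
- brush: Brush, 150 mm long, lying loose on the board along the near part of the jig's +y side. Leave alone.
There are look-alikes about, which are no part of the job. What is shaped like the block but pink, purple or red is not meant.

How it is judged:
On the way, in this order (a step that is already met when the one before it is completed fails the run):
1. the block is home against the end stop, before the nut is tightened (x of block in the frame of jig above -0.048 m and angle between the x axis of block and the x axis of jig, either way round below 0.06 rad and z of block in the frame of jig below 0.021 m and value of joint wing_nut below 1.5 rad), for 0.2 s.
2. the wing nut is screwed down to its stop (value of joint wing_nut above 3.4 rad), for 0.2 s.
At the end, for the whole second after the job is handed in: the block is flat on the board, its edge within 3 mm of the end stop and square to it within 0.06 rad; the wing nut is turned to 3.4 rad or more (the stop is at 3.6); all at rest and let go (x of block in the frame of jig above -0.048 m and angle between the x axis of block and the x axis of jig, either way round below 0.06 rad and z of block in the frame of jig below 0.021 m and value of joint wing_nut above 3.4 rad and linear speed of block below 0.02 m/s); the robot touches nothing.
It fails at once if the ink dish is moved by more than 20 mm (distance of ink_dish from where it was at the start of the episode above 0.02 m).
It fails at once if the baren is moved by more than 20 mm (distance of baren from where it was at the start of the episode above 0.02 m).
It fails at once if the brush is moved by more than 20 mm (distance of brush from where it was at the start of the episode above 0.02 m).
It fails at once if the robot bangs into a guide post (more than 25 N) (contact force between any of the fingers, the arm and guide_posts above 25 N).
It also fails if it takes over 56 s, if anything falls off the work surface, if the arm or the gripper's body presses on something with over 40 N, if the wrist force passes 120 N, or if a joint passes its speed limit or range.

### The arm

A 7-joint arm with a two-finger parallel gripper is mounted at the origin on the work surface. World frame = base frame: x ahead of the robot, y to its left, z up, the work surface at z = 0. Lengths are in m, angles in rad, forces in N, time in s.
With the tool pointing down it reaches from about 0.4 to 0.875 m from the base axis. Payload 4.4 kg.
Tool frame: the origin (TCP) lies at the very end of the fingers, on their centre line; the grasp point (between the pads) lies 19 mm behind it; z points along the fingers, y is the line along which they close (so a half turn about z gives the same grasp; the last joint's range is limited). The gripper opens to 85 mm and grips with 20 to 120 N. Pads are 22 mm wide; open, the fingers measure 114 mm over their backs; the gripper's body (76 mm by 85 mm) begins 54 mm behind the grasp point. The pads swing forward as they close: fully open they stand 13 mm farther back than shut.
Start: joints at [1.265, 0.628, 0.038, 1.517, -0.027, 0.996, -0.02], TCP at [0.154, -0.631, 0.231] pointing down, gripper open.
Joint ranges: [-3.06, 3.06], [-0.37, 2.12], [-1.25, 1.32], [0.18, 2.47], [-1.1, 4.24], [0.23, 1.98], [-2.94, 2.94]. Speed limits (rad/s): [2.57, 2.57, 3.14, 3.14, 3.14, 3.14, 3.14].

### API

Orientations are given as a 3x3 rotation matrix whose columns are the frame's x, y, z axes.
In Python, from cell import monitor, cams, env gives the robot as it stands.
- The arm moves only by the tool apply_moves, never from a script. Its argument "increments" is a list that holds one entry, the list of rows, each a list of 5 numbers: the gripper's target within -1 to 1 (fully open at 1, half-way at 0, shut at -1), then the shift along the tool's x, y, z in units of 25 mm (1.0 is 25 mm), then the turn about the tool's z in units of 6 degrees (1.0 is 6 degrees). In form: [[[grip, tx, ty, tz, spin], ...]]. A call has exactly 8 rows; each row shifts and turns the commanded pose from where the row before left it, along the tool's axes as they then stand; what a row does not reach is not made up. A row lasts 1/8 s, in which the tool goes at most 62.5 mm and 10.7 degrees, less where a joint would pass 70% of its speed; a pose out of reach is approached as far as the arm can. A call is refused whole if a number of a shift passes 1 or a number of a turn 1, either way. A call with a gripper value outside its range is refused whole. The fingers move at their own pace and stop on an object; "newtons" is the grip in N (left out, the last holds). Time passes only in rows, so rows that do not move let the fingers close, or fill a call up. It gives the time, the measured TCP pose, the force, the opening and the grip force at its end, in the units of the state.
- monitor.sense(): the state, without advancing time (a new reading comes with each control period).
- cams.snapshot(name): name is "side" or "top"; returns a dict with "pixels" (384x512x3 uint8, red, green, blue), "vfov" (degrees; the focal length in pixels is half the picture's height over the tangent of half this angle, whatever the lens; pixels are square), "cx", "cy" (the principal point, pixels), "world_from_camera" (4x4, takes a point from camera to world coordinates). Camera axes: x right, y down, z forward; pixel columns grow to the right and rows downward; lengths in m; the calibration is good to about 2 mm. A picture is of the moment at which its call begins. There is no depth.
- env.hand_in(): hands the job in; it is judged then, once.
The state is a dict: "time_s": time; "joint_pos": joint angles; "qd": joint speeds; "joint_torque": joint torques, N m; "tcp_pos": TCP position; "tcp_rot": TCP orientation; "force": force on the tool from outside, world axes, zero at the start; "ft_torque": the same for the moment, N m; "opening": finger opening in m; "finger_force": force on a finger pad.
Only numpy, scipy, OpenCV 4.12 (cv2) and the standard library are available. Lean on these libraries where they do the work, as an engineer would, in place of code of your own. Each camera call takes 0.05 s, during which the arm holds its last target. There are 200 camera calls.

## Working session

There is one attempt and no reset: what is moved stays moved. The work goes in short steps, Python scripts to look and compute and a tool call to move; the robot and the scene stay as the last step left them, time stands still between calls to the robot, and variables do not carry over. Pictures are saved under pics/ and viewed, at most 10 in all, crops included, and the job is handed in when it is done.

Besides the shell and the picture viewer there is one more tool, called after "Call:" in YAML: its name, and indented under it one key for each argument. apply_moves: Moves the arm, as the interface text tells. Its arguments: {"type":"object","properties":{"increments":{"type":"array","items":{"type":"array","items":{"type":"array","items":{"type":"number"}}}},"newtons":{"type":"number"}},"required":["increments"]}

```bash
mkdir -p pics; ls
python3 - <<'E'
from cell import monitor,cams
import cv2,pickle
for n in("top","side"):
    s=cams.snapshot(n); pickle.dump(s,open(f"pics/{n}0.pkl","wb"))
    cv2.imwrite(f"pics/{n}0.png",cv2.resize(s["pixels"][:,:,::-1],(768,576),interpolation=cv2.INTER_CUBIC))
    print(n,s["vfov"],s["cx"],s["cy"],s["world_from_camera"])
print(monitor.sense())
E
```

```text
pics
top 52.10408834971814 256.95886277328685 192.76149540293295 [[-0.01123929 -0.99111615  0.13252339  0.38393341]
 [-0.99970272  0.01400528  0.01995808 -0.01490933]
 [-0.02163681 -0.13225968 -0.99097892  1.18023941]
 [ 0.          0.          0.          1.        ]]
side 55.14388734892323 251.33588528282203 193.21838023684796 [[-0.9996022  -0.01743505  0.02216909  0.4849567 ]
 [-0.02818582  0.64554251 -0.76320406  0.62471428]
 [-0.00100459 -0.7635253  -0.64577713  0.57287985]
 [ 0.          0.          0.          1.        ]]
{'time_s': 0.1, 'joint_pos': array([ 1.26518352,  0.62925979,  0.03844747,  1.51828812, -0.02701889,
        0.99631438, -0.01996589]), 'qd': array([-0.00052428, -0.00173981,  0.00036311, -0.0036089 , -0.00164194,
        0.00032129, -0.00076709]), 'joint_torque': array([ 3.57964302e-03, -5.64523852e+01,  1.23111192e+00, -1.93971956e+01,
        1.13395555e-02,  5.44726179e-03, -2.82291131e-05]), 'tcp_pos': array([ 0.15428425, -0.6308297 ,  0.23047068]), 'tcp_rot': array([[ 9.71377422e-01,  2.37541002e-01, -4.20370604e-04],
       [ 2.37541373e-01, -9.71375933e-01,  1.70064316e-03],
       [-4.36540946e-06, -1.75182178e-03, -9.99998466e-01]]), 'force': array([-0.39253535, -0.97660483,  0.31240709]), 'ft_torque': array([ 0.01293752,  0.00686441, -0.02090111]), 'finger_force': 0.0, 'opening': 0.08505610255075631}
```

View pics/top0.png

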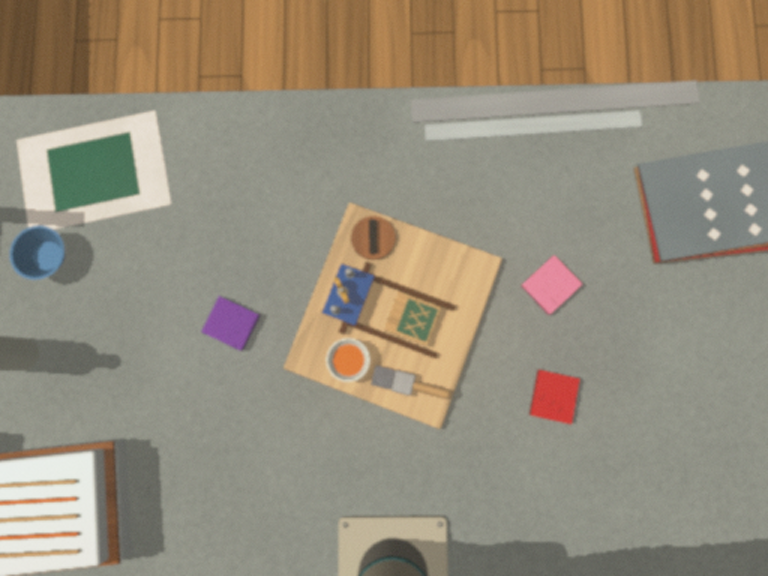

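View pics/side0.png

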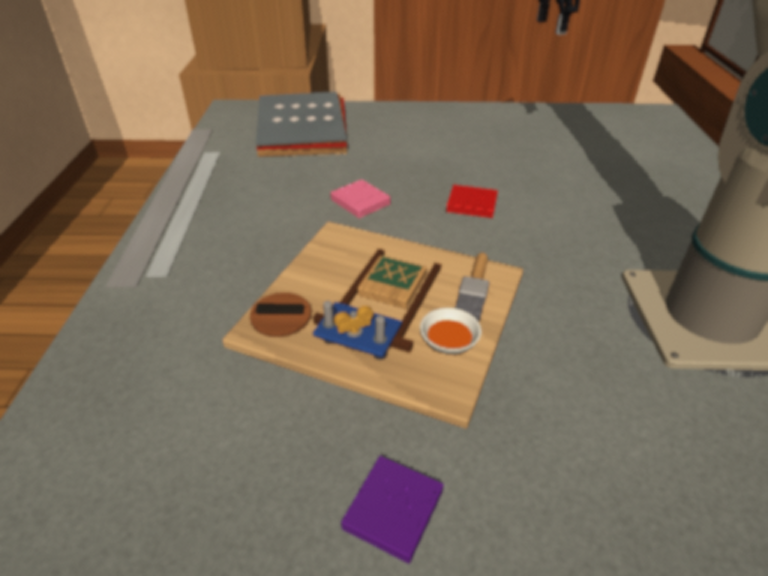

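The top view shows the jig with corners near (350,204), (503,258), (440,428) and (285,367) in the 768-wide picture. The plate and nut are at (347,294). These could be taken for the block:
- green-topped block between the rails at (417,318)
- purple at (231,323)
- pink at (552,285)
- red at (556,396)
- green print on paper at (93,172)

By the description I choose (417,318). Next is a close crop to check it.

Run:
```python
import cv2,pickle,numpy as np
t=pickle.load(open("pics/top0.pkl","rb"))["pixels"];s=pickle.load(open("pics/side0.pkl","rb"))["pixels"]
a=cv2.resize(t[130:290,185:345,::-1],(800,600)[:1]*2 if 0 else (600,600),interpolation=cv2.INTER_CUBIC)
cv2.imwrite("pics/tc.png",a)  # 3.75x, origin 185,130
b=cv2.resize(s[140:290,145:355,::-1],(798,570),interpolation=cv2.INTER_CUBIC)
cv2.imwrite("pics/sc.png",b)  # 3.8x, origin 145,140
```

```text
(no output)
```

View pics/tc.png

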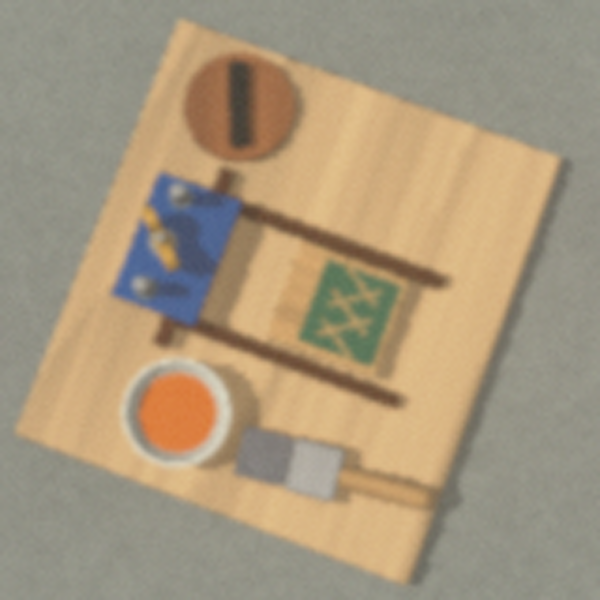

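View pics/sc.png

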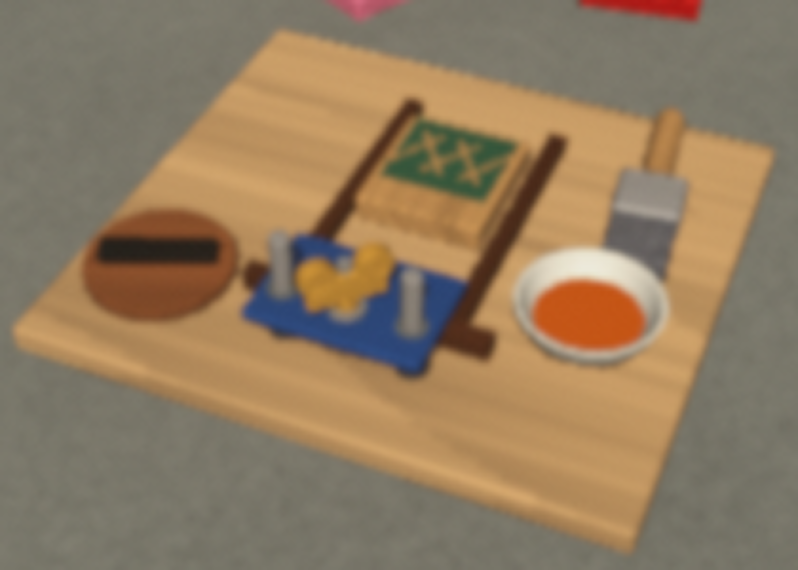

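The crops confirm it: green-topped block, bare margin toward the plate, between the dark rails, at about (345,310) in the top crop. The nut's wings run from (150,213) to (173,268) there. Next I fit the poses.

```bash
cat > h.py <<'E'
import numpy as np,pickle
from scipy.optimize import least_squares
S={n:pickle.load(open(f"pics/{n}0.pkl","rb")) for n in("top","side")}
def proj(n,P):
    s=S[n];T=np.linalg.inv(s["world_from_camera"]);f=192/np.tan(np.radians(s["vfov"]/2))
    c=np.atleast_2d(P)@T[:3,:3].T+T[:3,3]
    return np.c_[s["cx"]+f*c[:,0]/c[:,2],s["cy"]+f*c[:,1]/c[:,2]]
def ray(n,uv,z):
    s=S[n];M=s["world_from_camera"];f=192/np.tan(np.radians(s["vfov"]/2))
    d=M[:3,:3]@[(uv[0]-s["cx"])/f,(uv[1]-s["cy"])/f,1];return M[:3,3]+d*(z-M[2,3])/d[2]
def W(q,P):
    P=np.atleast_2d(P).astype(float);c,s=np.cos(q[2]),np.sin(q[2])
    return np.c_[q[0]+c*P[:,0]-s*P[:,1],q[1]+s*P[:,0]+c*P[:,1],P[:,2]]
tc=lambda p:np.array(p)/3.75+[185,130]-.4
sc=lambda p:np.array(p)/3.8+[145,140]-.4
def fit(obs,q0):
    f=lambda q:np.concatenate([(proj(n,W(q,P))-uv).ravel() for n,P,uv in obs])
    r=least_squares(f,q0,loss="soft_l1");return r.x,f(r.x).reshape(-1,2)
E
python3 - <<'E'
from h import *
B=np.array([[.09,-.18,.018],[-.24,-.18,.018],[-.24,.18,.018],[.09,.18,.018]])
Pt=np.array([[.03,-.038,.086],[.03,.038,.086]])
obs=[("top",B,tc([[180,18],[565,157],[408,585],[15,432]])),("top",Pt,tc([[180,193],[145,285]])),
("side",B,sc([[15,330],[283,32],[775,150],[635,535]])),("side",Pt,sc([[279,236],[411,272]]))]
q,r=fit(obs,[.5,.1,1.2]);print("jig",q,np.round(r,1).tolist())
qt,_=fit(obs[:2],q);qs,_=fit(obs[2:],q);print(qt,qs)
T=np.array([[.045,-.04,.036],[-.045,-.04,.036],[-.045,.04,.036],[.045,.04,.036]])
o=[("top",T,tc([[291,245],[408,278],[385,372],[266,337]])),("side",T,sc([[357,203],[405,117],[531,148],[480,243]]))]
b,r=fit(o,[*q[:2],q[2]]);print("block",b,np.round(r,1).tolist())
c,s=np.cos(q[2]),np.sin(q[2]);R=np.array([[c,s],[-s,c]]);print("block in jig",R@(b[:2]-q[:2]),b[2]-q[2])
for uv in([150,213],[173,268]):
    print("wing",R@(ray("top",tc(uv),.082)[:2]-q[:2]))
for uv in([315,262],[377,248]):
    print("wing side",R@(ray("side",sc(uv),.084)[:2]-q[:2]))
np.save("jig.npy",q)
print("nut",W(q,[.03,0,.077]),"edge",W(b,[-.045,0,.027]),"exp",W(q,[-.045,0,0]))
E
```

```text
jig [0.52080276 0.06263028 1.1951219 ] [[0.2, -0.4], [-0.0, 0.1], [0.3, 0.7], [-0.3, 0.4], [-0.3, -0.9], [-0.9, -0.4], [-1.2, -1.1], [-0.7, -1.4], [0.7, -0.9], [0.3, 0.1], [0.2, -0.2], [0.5, 0.5]]
[0.52049838 0.06213873 1.19633846] [0.52093547 0.06324106 1.19447485]
block [ 0.48094629 -0.04021394  1.24798695] [[1.0, -1.0], [-0.9, -0.5], [-2.9, 0.6], [-0.7, 0.4], [-0.4, -0.2], [0.6, 0.1], [-1.0, -1.2], [1.0, -2.7]]
block in jig [-0.11029525 -0.00065665] 0.05286505208590819
wing [ 0.04435697 -0.01418885]
wing [0.01283596 0.01857124]
wing side [ 0.03957401 -0.01276135]
wing side [0.01716768 0.01229893]
nut [[0.53180976 0.09053809 0.077     ]] edge [[ 0.46667085 -0.0828896   0.027     ]] exp [[0.50429226 0.02076856 0.        ]]
```

Jig yaw is about 1.195 rad. The block sits at jig x of about -0.110, 65 mm short, and the nut is at about 0.82 rad. I'll go to a spot behind the block first.

Call:
apply_moves:
  increments:
    - [[0, 0.92, -0.97, 0, 0], [0, 0.92, -0.97, 0, 0], [0, 0.92, -0.97, 0, 0], [0, 0.92, -0.97, 0, 0], [0, 0.92, -0.97, 0, 0], [0, 0.92, -0.97, 0, 0], [0, 0.92, -0.97, 0, 0], [0, 0.92, -0.97, 0, 0]]

```text
time_s: 1.1
tcp_pos: [0.2874, -0.3981, 0.2311]
tcp_rot: [[0.971, 0.237, -0.0], [0.237, -0.971, 0.0], [-0.0, -0.0, -1.0]]
force: [0.7, -0.4, -0.9]
opening: 0.0432
finger_force: 0.0
```

Call:
apply_moves:
  increments:
    - [[0, 0.92, -0.97, 0, 0], [0, 0.92, -0.97, 0, 0], [0, 0.92, -0.97, 0, 0], [0, 0.92, -0.97, 0, 0], [0, 0.92, -0.97, 0, 0], [0, 0.92, -0.97, 0, 0], [0, 0.92, -0.97, 0, 0], [0, 0.92, -0.97, 0, 0]]

```text
time_s: 2.1
tcp_pos: [0.42, -0.1661, 0.2312]
tcp_rot: [[0.971, 0.237, -0.0], [0.237, -0.971, 0.0], [-0.0, -0.0, -1.0]]
force: [-0.2, -1.1, -0.0]
opening: 0.0426
finger_force: 0.0
```

Call:
apply_moves:
  increments:
    - [[0, 0.92, -0.97, 0, 0], [0, 0.92, -0.97, 0, 0], [0, 0, 0, 0.6, -1], [0, 0, 0, 0.6, -1], [0, 0, 0, 0.6, -1], [0, 0, 0, 0.6, -1], [0, 0, 0, 0.6, -1], [0, 0, 0, 0.6, -1]]

```text
time_s: 3.1
tcp_pos: [0.4527, -0.1091, 0.1407]
tcp_rot: [[0.644, 0.765, -0.0], [0.765, -0.644, 0.0], [-0.0, -0.0, -1.0]]
force: [0.3, -0.6, -0.0]
opening: 0.0427
finger_force: 0.0
```

Call:
apply_moves:
  increments:
    - [[0, 0, 0, 0.6, -1], [0, 0, 0, 0.6, -1], [0, 0, 0, 0.6, -1], [0, 0, 0, 0.6, -0.15], [0, 0, 0, 0, 0], [0, 0, 0, 0, 0], [0, 0, 0, 0, 0], [0, 0, 0, 0, 0]]

```text
time_s: 4.1
tcp_pos: [0.4532, -0.1092, 0.0818]
tcp_rot: [[0.364, 0.931, 0.001], [0.931, -0.364, -0.0], [0.0, 0.001, -1.0]]
force: [0.7, -1.4, -0.9]
opening: 0.0427
finger_force: 0.0
```

Call:
apply_moves:
  increments:
    - [[0, 0, 0, 0.6, 0], [0, 0, 0, 0.6, 0], [0, 0, 0, 0.6, 0], [0, 0, 0, 0.6, 0], [0, 0, 0, 0, 0], [0, 0.3, 0, 0, 0], [0, 0.2, 0, 0, 0], [0, 0.2, 0, 0, 0]]

```text
time_s: 5.1
tcp_pos: [0.4596, -0.0925, 0.0217]
tcp_rot: [[0.364, 0.931, 0.001], [0.931, -0.364, -0.0], [-0.0, 0.001, -1.0]]
force: [-1.1, -0.8, 0.5]
opening: 0.0429
finger_force: 0.6
```

Call:
apply_moves:
  increments:
    - [[0, 0.2, 0, 0, 0], [0, 0.2, 0, 0, 0], [0, 0.2, 0, 0, 0], [0, 0.2, 0, 0, 0], [0, 0.2, 0, 0, 0], [0, 0.2, 0, 0, 0], [0, 0.2, 0, 0, 0], [0, 0.2, 0, 0, 0]]

```text
time_s: 6.1
tcp_pos: [0.474, -0.0552, 0.0213]
tcp_rot: [[0.364, 0.931, -0.0], [0.931, -0.364, 0.0], [0.0, -0.0, -1.0]]
force: [0.2, -1.3, 1.3]
opening: 0.0428
finger_force: 0.6
```

Call:
apply_moves:
  increments:
    - [[0, 0.2, 0, 0, 0], [0, 0.2, 0, 0, 0], [0, 0.2, 0, 0, 0], [0, 0.2, 0, 0, 0], [0, 0.1, 0, 0, 0], [0, 0.1, 0, 0, 0], [0, 0.1, 0, 0, 0], [0, 0, 0, 0, 0]]

```text
time_s: 7.1
tcp_pos: [0.4833, -0.0311, 0.0213]
tcp_rot: [[0.365, 0.931, -0.001], [0.931, -0.365, -0.001], [-0.002, -0.001, -1.0]]
force: [-1.7, -4.5, 2.8]
opening: 0.0428
finger_force: 2.3
```

Run:
```python
from cell import monitor,cams
import cv2,pickle,numpy as np
t=cams.snapshot("top")["pixels"];s=cams.snapshot("side")["pixels"]
a=cv2.resize(t[150:250,205:305,::-1],(400,400),interpolation=cv2.INTER_CUBIC)
b=cv2.resize(s[150:250,195:295,::-1],(400,400),interpolation=cv2.INTER_CUBIC)
cv2.imwrite("pics/push.png",np.hstack([a,b]))
m=monitor.sense();print(m["time_s"],m["tcp_pos"],m["force"])
```

```text
7.2 [ 0.48328241 -0.03106408  0.02130924] [-1.4649053  -5.36766899  2.41299497]
```

View pics/push.png

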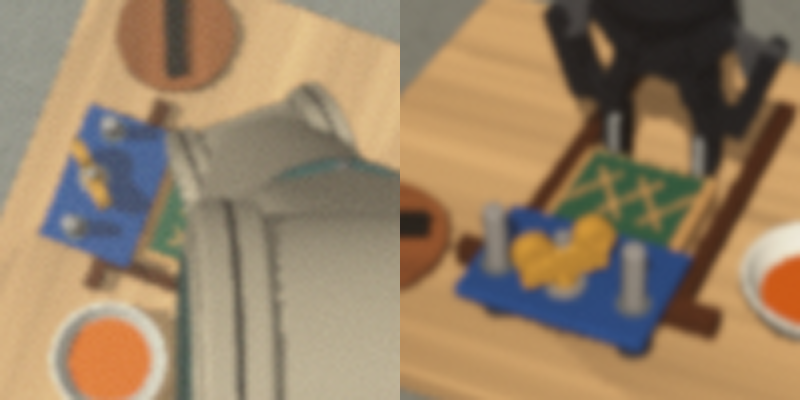

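The picture shows the block's bare margin under the blue toe, with both fingers on its back edge. The force has only begun to rise, so I push a little more to seat it.

Call:
apply_moves:
  increments:
    - [[0, 0.1, 0, 0, 0], [0, 0.1, 0, 0, 0], [0, 0.1, 0, 0, 0], [0, 0, 0, 0, 0], [0, 0, 0, 0, 0], [0, 0, 0, 0, 0], [0, 0, 0, 0, 0], [0, 0, 0, 0, 0]]

```text
time_s: 8.2
tcp_pos: [0.4831, -0.0309, 0.0213]
tcp_rot: [[0.37, 0.929, -0.007], [0.929, -0.37, -0.009], [-0.011, -0.003, -1.0]]
force: [-4.5, -19.3, 5.9]
opening: 0.043
finger_force: 9.8
```

The block is seated: 20 N and no further motion. I back off, raise, move over the nut and turn the tool to line up with the wings.

Call:
apply_moves:
  increments:
    - [[0, -0.65, 0, 0, 0], [0, -0.65, 0, 0, 0], [0, 0, 0, -0.75, 0], [0, 0, 0, -0.75, 0], [0, 0, 0, -0.75, 0], [0, 0, 0, -0.75, 0], [0, 0, 0, -0.75, 0], [-0.35, 0, 0, -0.75, 0]]

```text
time_s: 9.2
tcp_pos: [0.4749, -0.0527, 0.1344]
tcp_rot: [[0.363, 0.932, 0.001], [0.932, -0.363, 0.001], [0.001, 0.0, -1.0]]
force: [0.9, 0.2, 0.3]
opening: 0.028
finger_force: 0.0
```

Call:
apply_moves:
  increments:
    - [[-0.35, 0.88, 0, 0, 0], [-0.35, 0.88, 0, 0, 0], [-0.35, 0.88, 0, 0, 0], [-0.35, 0.88, 0, 0, 0], [-0.35, 0.88, 0, 0, 0], [-0.35, 0.88, 0, 0, 0], [-0.35, 0.88, 0, 0, 0], [-0.35, 0, 0, 0, -1]]

```text
time_s: 10.2
tcp_pos: [0.5314, 0.0933, 0.1339]
tcp_rot: [[0.258, 0.966, 0.001], [0.966, -0.258, 0.003], [0.003, 0.001, -1.0]]
force: [-1.2, -0.1, -0.0]
opening: 0.0278
finger_force: 0.0
```

Call:
apply_moves:
  increments:
    - [[-0.35, 0, 0, 0, -1], [-0.35, 0, 0, 0, -1], [-0.35, 0, 0, 0, -1], [-0.35, 0, 0, 0, -1], [-0.35, 0, 0, 0, -1], [-0.35, 0, 0, 0, -1], [-0.35, 0, 0, 0, -1], [-0.35, 0, 0, 0, -1]]

```text
time_s: 11.2
tcp_pos: [0.5308, 0.0907, 0.1338]
tcp_rot: [[-0.543, 0.84, 0.0], [0.84, 0.543, 0.001], [0.001, 0.001, -1.0]]
force: [0.2, 0.6, -0.3]
opening: 0.0279
finger_force: 0.0
```

Call:
apply_moves:
  increments:
    - [[-0.35, 0, 0, 0, -1], [-0.35, 0, 0, 0, -1], [-0.35, 0, 0, 0, -1], [-0.35, 0, 0, 0, -1], [-0.35, 0, 0, 0, -1], [-0.35, 0, 0, 0, -1], [-0.35, 0, 0, 0, -1], [-0.35, 0, 0, 0, -1]]

```text
time_s: 12.2
tcp_pos: [0.5308, 0.0906, 0.1339]
tcp_rot: [[-0.987, 0.159, 0.0], [0.159, 0.987, 0.001], [-0.0, 0.001, -1.0]]
force: [0.8, 0.3, 0.4]
opening: 0.0281
finger_force: 0.0
```

Call:
apply_moves:
  increments:
    - [[-0.35, 0, 0, 0, -1], [-0.35, 0, 0, 0, -1], [-0.35, 0, 0, 0, -1], [-0.35, 0, 0, 0, -1], [-0.35, 0, 0, 0, -1], [-0.35, 0, 0, 0, 0], [-0.35, 0, 0, 0, 0], [-0.35, 0, 0, 0, 0]]

```text
time_s: 13.2
tcp_pos: [0.5309, 0.0903, 0.1339]
tcp_rot: [[-0.936, -0.352, 0.0], [-0.352, 0.936, 0.0], [-0.0, 0.0, -1.0]]
force: [0.6, -0.8, 0.6]
opening: 0.0277
finger_force: 0.0
```

Run:
```python
from cell import monitor,cams
import cv2,numpy as np
t=cams.snapshot("top")["pixels"];s=cams.snapshot("side")["pixels"]
a=cv2.resize(t[130:250,205:325,::-1],(400,400),interpolation=cv2.INTER_CUBIC)
b=cv2.resize(s[160:250,195:285,::-1],(400,400),interpolation=cv2.INTER_CUBIC)
cv2.imwrite("pics/above.png",np.hstack([a,b]))
m=monitor.sense();q=np.load("jig.npy");c,si=np.cos(q[2]),np.sin(q[2])
print(m["time_s"],m["tcp_pos"],m["joint_pos"],m["opening"],m["tcp_rot"])
n=np.array([.5318,.0905]);print("tool err",m["tcp_rot"][:2,:2].T@(n-m["tcp_pos"][:2])/.025)
```

```text
13.3 [0.53089911 0.09026689 0.1339105 ] [ 0.33381896  0.7633573  -0.89327315  1.90798599  0.78592221  0.86571484
  0.95729709] 0.02800180603382377 [[-9.35979249e-01 -3.52055066e-01  2.74539809e-04]
 [-3.52055094e-01  9.35979277e-01 -5.80516299e-05]
 [-2.36526202e-04 -1.50988259e-04 -9.99999961e-01]]
tool err [-0.03701133 -0.00395915]
```

View pics/above.png

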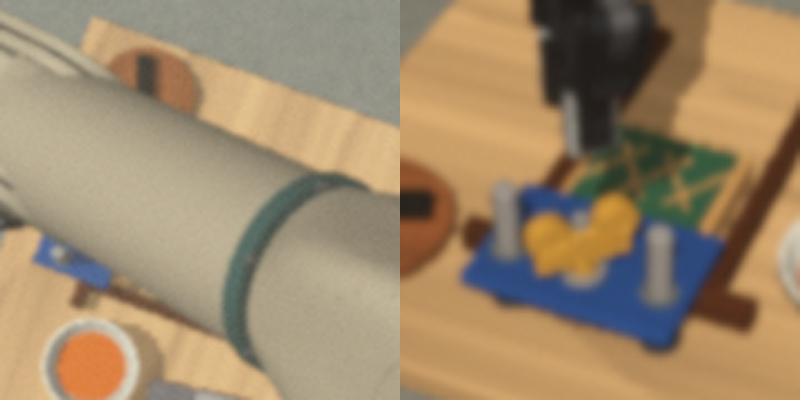

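The side view shows the open fingers above the nut with the blade line between them, and the block's margin under the plate. I descend with 28 mm opening.

Call:
apply_moves:
  increments:
    - [[-0.35, -0.04, 0, 0.4, 0], [-0.35, 0, 0, 0.4, 0], [-0.35, 0, 0, 0.4, 0], [-0.35, 0, 0, 0.4, 0], [-0.35, 0, 0, 0.4, 0], [-0.35, 0, 0, 0.4, 0], [-0.35, 0, 0, 0.4, 0], [-0.35, 0, 0, 0.16, 0]]

```text
time_s: 14.3
tcp_pos: [0.5315, 0.0905, 0.0591]
tcp_rot: [[-0.936, -0.352, -0.001], [-0.352, 0.936, -0.0], [0.001, 0.0, -1.0]]
force: [-0.0, 0.4, 0.1]
opening: 0.0279
finger_force: 0.0
```

Call:
apply_moves:
  increments:
    - [[-0.5, 0, 0, 0, 0], [-0.7, 0, 0, 0, 0], [-1, 0, 0, 0, 0], [-1, 0, 0, 0, 0], [-1, 0, 0, 0, 0], [-1, 0, 0, 0, 0], [-1, 0, 0, 0, 0], [-1, 0, 0, 0, 0]]
  newtons: 50

```text
time_s: 15.3
tcp_pos: [0.532, 0.0907, 0.0601]
tcp_rot: [[-0.936, -0.352, 0.001], [-0.352, 0.936, 0.0], [-0.001, -0.0, -1.0]]
force: [-0.9, -1.4, 5.6]
opening: 0.0087
finger_force: 51.5
```

Gripped, with little side force. First arc clockwise, which is positive spin.

Call:
apply_moves:
  increments:
    - [[-1, 0, 0, 0.006, 0.8], [-1, 0, 0, 0.006, 0.8], [-1, 0, 0, 0.006, 0.8], [-1, 0, 0, 0.006, 0.8], [-1, 0, 0, 0.006, 0.8], [-1, 0, 0, 0.006, 0.8], [-1, 0, 0, 0.006, 0.8], [-1, 0, 0, 0.006, 0.8]]

```text
time_s: 16.3
tcp_pos: [0.5321, 0.0905, 0.0592]
tcp_rot: [[-0.952, 0.308, 0.001], [0.308, 0.952, -0.0], [-0.001, -0.0, -1.0]]
force: [-1.3, -1.0, 7.3]
opening: 0.0091
finger_force: 52.1
```

Run:
```python
from cell import monitor,cams
import cv2,numpy as np
s=cams.snapshot("side")["pixels"]
cv2.imwrite("pics/arc1.png",cv2.resize(s[140:250,175:295,::-1],(600,550),interpolation=cv2.INTER_CUBIC))
m=monitor.sense();print(m["ft_torque"],m["joint_pos"])
```

```text
[-0.08576597  0.17109659 -0.04454918] [ 0.17625551  0.80887478 -0.62395161  1.95084338  0.78645518  0.64116748
  0.29417836]
```

View pics/arc1.png

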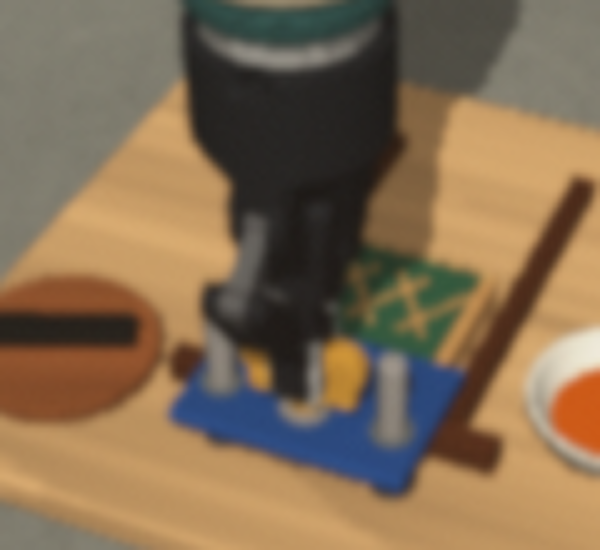

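The nut followed the fingers through arc 1: the wings show both sides of the fingers at (255,365) and (345,375), and the posts are clear. I regrip 6 mm higher here, where the fingers lie along jig x, for more room when they pass the posts.

Call:
apply_moves:
  increments:
    - [[-0.5, 0, 0, 0, 0], [-0.5, 0, 0, 0, 0], [-0.5, 0, 0, -0.12, 0], [-0.5, 0, 0, -0.12, 0], [-1, 0, 0, 0, 0], [-1, 0, 0, 0, 0], [-1, 0, 0, 0, 0], [-1, 0, 0, 0, 0]]

```text
time_s: 17.35
tcp_pos: [0.532, 0.0906, 0.0651]
tcp_rot: [[-0.952, 0.305, 0.001], [0.305, 0.952, -0.0], [-0.001, -0.0, -1.0]]
force: [-0.8, 0.0, 6.2]
opening: 0.0086
finger_force: 50.6
```

Call:
apply_moves:
  increments:
    - [[-1, 0, 0, 0.006, 0.9], [-1, 0, 0, 0.006, 0.9], [-1, 0, 0, 0.006, 0.9], [-1, 0, 0, 0.006, 0.9], [-1, 0, 0, 0.006, 0.9], [-1, 0, 0, 0.006, 0.9], [-1, 0, 0, 0.006, 0.9], [-1, 0, 0, 0.006, 0.9]]

```text
time_s: 18.35
tcp_pos: [0.532, 0.0905, 0.0641]
tcp_rot: [[-0.483, 0.876, 0.001], [0.876, 0.483, -0.001], [-0.001, 0.0, -1.0]]
force: [-0.9, -0.6, 7.2]
opening: 0.0084
finger_force: 50.9
```

Call:
apply_moves:
  increments:
    - [[-1, 0, 0, 0.005, 0.7], [-1, 0, 0, 0.005, 0.7], [-1, 0, 0, 0.005, 0.7], [-1, 0, 0, 0.005, 0.7], [-1, 0, 0, 0.005, 0.7], [-1, 0, 0, 0.005, 0.7], [-1, 0, 0, 0.005, 0.7], [-1, 0, 0, 0.005, 0.7]]

```text
time_s: 19.35
tcp_pos: [0.5319, 0.0904, 0.0632]
tcp_rot: [[0.082, 0.997, 0.0], [0.997, -0.082, -0.001], [-0.001, 0.001, -1.0]]
force: [-2.0, -1.0, 8.7]
opening: 0.0085
finger_force: 51.1
```

Call:
apply_moves:
  increments:
    - [[-1, 0, 0, 0.005, 0.6], [-1, 0, 0, 0.005, 0.6], [-1, 0, 0, 0.005, 0.6], [-1, 0, 0, 0.005, 0.6], [-1, 0, 0, 0.005, 0.6], [-1, 0, 0, 0.005, 0.6], [-1, 0, 0, 0, 0.6], [-1, 0, 0, 0, 0]]

```text
time_s: 20.35
tcp_pos: [0.5318, 0.0904, 0.0626]
tcp_rot: [[0.497, 0.868, 0.0], [0.868, -0.497, -0.001], [-0.0, 0.001, -1.0]]
force: [-2.0, -1.8, 10.5]
opening: 0.0084
finger_force: 51.2
```

Run:
```python
from cell import monitor
import numpy as np
m=monitor.sense();R=m["tcp_rot"];y=np.arctan2(R[1,0],R[0,0]);print("nut",1.195+np.pi-y,m["ft_torque"],m["joint_pos"])
```

```text
nut 3.2859775340920354 [-0.18534551  0.50181227 -0.11734643] [-0.11150293  0.72678489 -0.16667101  1.95830558  0.24460758  0.47537071
 -0.97511367]
```

Call:
apply_moves:
  increments:
    - [[-1, 0, 0, 0, 0.5], [-1, 0, 0, 0, 0.5], [-1, 0, 0, 0, 0.5], [-1, 0, 0, 0, 0.5], [-1, 0, 0, 0, 0.5], [-1, 0, 0, 0, 0.5], [-1, 0, 0, 0, 0.5], [-1, 0, 0, 0, 0]]

```text
time_s: 21.35
tcp_pos: [0.5317, 0.0904, 0.0622]
tcp_rot: [[0.772, 0.636, 0.0], [0.636, -0.772, -0.001], [-0.0, 0.001, -1.0]]
force: [-0.7, -0.6, 7.6]
opening: 0.0089
finger_force: 55.5
```

Run:
```python
from cell import monitor
import numpy as np
m=monitor.sense();R=m["tcp_rot"];y=np.arctan2(R[1,0],R[0,0]);print("nut",1.195+np.pi-y,m["ft_torque"],m["joint_pos"][6])
```

```text
nut 3.6477281312099894 [-0.33546516  0.30042801  1.02660099] -1.2112287022558503
```

The moment is 1.0 N m at about 3.6 rad, so the nut is at its stop. I release with a small opening and lift straight up.

Call:
apply_moves:
  increments:
    - [[-0.55, 0, 0, 0, 0], [-0.55, 0, 0, 0, 0], [-0.55, 0, 0, 0, 0], [-0.55, 0, 0, 0, 0], [-0.55, 0, 0, -0.3, 0], [-0.55, 0, 0, -0.4, 0], [-0.55, 0, 0, -0.7, 0], [-0.55, 0, 0, -1, 0]]

```text
time_s: 22.35
tcp_pos: [0.5315, 0.0905, 0.1226]
tcp_rot: [[0.775, 0.633, -0.0], [0.633, -0.775, -0.0], [-0.0, -0.0, -1.0]]
force: [0.4, -0.1, 0.4]
opening: 0.0193
finger_force: 0.0
```

Call:
apply_moves:
  increments:
    - [[-0.55, 0, 0, -1, 0], [-0.55, 0, 0, -1, 0], [-0.55, -0.8, 0, -0.5, 0], [-0.55, -0.8, 0, 0, 0], [-0.55, -0.8, 0, 0, 0], [-0.55, -0.8, 0, 0, 0], [-0.55, -0.8, 0, 0, 0], [-0.55, 0, 0, 0, 0]]

```text
time_s: 23.35
tcp_pos: [0.4535, 0.0264, 0.1849]
tcp_rot: [[0.776, 0.631, 0.0], [0.631, -0.776, -0.0], [-0.0, 0.0, -1.0]]
force: [1.5, 0.2, 0.5]
opening: 0.0196
finger_force: 0.0
```

Run:
```python
from cell import monitor,cams
import cv2,numpy as np
t=cams.snapshot("top")["pixels"];s=cams.snapshot("side")["pixels"]
a=cv2.resize(t[130:290,185:345,::-1],(400,400),interpolation=cv2.INTER_CUBIC)
b=cv2.resize(s[160:250,195:285,::-1],(400,400),interpolation=cv2.INTER_CUBIC)
cv2.imwrite("pics/end.png",np.hstack([a,b]))
m=monitor.sense();print(m["time_s"],m["tcp_pos"],m["force"],m["opening"])
```

```text
23.45 [0.45534415 0.02779771 0.18482466] [ 1.11416811  0.77332831 -0.08517926] 0.01928065368203204
```

View pics/end.png

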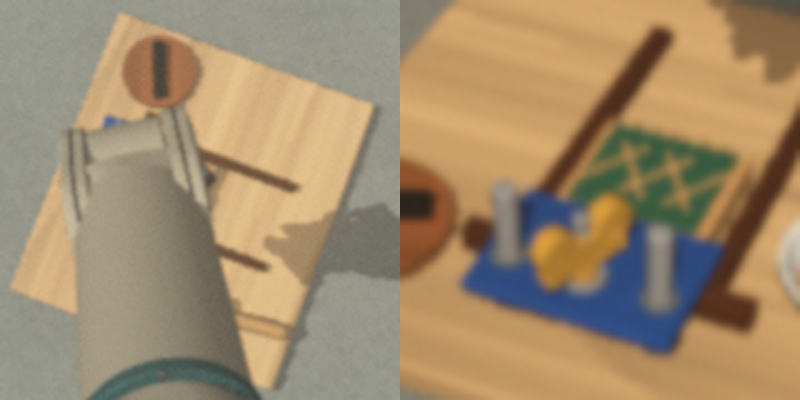

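The side view shows the gripper clear, the block against the plate toe at (600,200), and the wings turned. I check the nut angle once, then hand in.

Run:
```python
from h import *
q=np.load("jig.npy");c,s=np.cos(q[2]),np.sin(q[2]);R=np.array([[c,s],[-s,c]])
a,b=[R@(ray("side",np.array(p)/4.444+[195,160],.074)[:2]-q[:2]) for p in([155,257],[212,220])]
print(a,b,"nut~",np.pi-np.arctan2((a-b)[1],(a-b)[0])-np.pi+np.pi)
from scipy.spatial.transform import Rotation
for n in (3.2,3.4,3.6):
    e=W(q,[[.03+.02*np.cos(n),-.02*np.sin(n),.074],[.03-.02*np.cos(n),.02*np.sin(n),.074]])
    print(n,((proj("side",e)-[195,160])*4.444).round(0).tolist())
```

```text
[ 0.05214897 -0.0019549 ] [0.02059266 0.0112537 ] nut~ 3.5380065492974966
3.2 [[201.0, 200.0], [159.0, 254.0]]
3.4 [[209.0, 203.0], [151.0, 251.0]]
3.6 [[215.0, 207.0], [145.0, 247.0]]
```

```bash
python3 -c "
from cell import env
print(env.hand_in())"
```

```text
the job is handed in; nothing more can be done
None
```

The job is handed in at about 23.5 s: the block was pushed home against the end stop (20 N, no further motion), then the wing nut was screwed to its stop (about 3.6 rad, 1 N m), and the gripper let go and lifted clear; no verdict came back.

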